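Open a stuck sample vessel

ROBOT

A 6-joint arm with a two-finger parallel gripper is mounted at the origin on the work surface. World frame = base frame: x ahead of the robot, y to its left, z up, the work surface at z = 0. Lengths are in mm, angles in rad, forces in N, time in s.
With the tool pointing down it reaches from about 225 to 725 mm from the base axis. Payload 3.1 kg.
Tool frame: the origin (TCP) lies on the centre line of the jaws, within the pads' length; the fingertips stand 17 mm ahead of it and the grasp point (between the pads) lies 2 mm behind it; z points along the fingers, x is the direction in which the jaws open and shut, and the axes are right-handed (so a half turn about z gives the same grasp; the last joint's range is limited). The gripper opens to 85 mm and grips with 20 to 120 N. Pads are 22 mm wide; open, the fingers measure 114 mm over their backs; the gripper's body (76 mm by 85 mm) begins 54 mm behind the grasp point. The pads swing forward as they close: fully open they stand 13 mm farther back than shut.
Start: joints at [0.998, 0.048, 0.099, 1.622, 0, 1.443], TCP at [225.901, 473.905, 226.412] pointing down, gripper open.
Joint ranges: [-2.91, 2.91], [-0.99, 1.94], [-1.21, 1.42], [-2.12, 2.29], [-1.49, 1.47], [-3.14, 3.14]. Speed limits (rad/s): [2.79, 2.79, 3.14, 3.14, 3.14, 3.14].

INTERFACE

Orientations are given as a unit quaternion [x, y, z, w].
In Python, from cell import arm gives the robot as it stands.
- The arm moves only by the shell command python3 -m jog 'ROWS' [OPENING] [FORCE]. ROWS is JSON, a list of rows, each an object of numbers: "dx", "dy", "dz": the shift along the world's x, y, z in cm; "twist": the turn about the world's z in rad. In form: [{"dx": .., "dy": .., "dz": .., "twist": ..}, ...]. A call has 1 to 20 rows; each row is the pose to reach, as a shift and turn from the pose commanded when the call began; what a row does not reach only later rows make up. A row lasts 1/12 s, in which the tool goes at most 41.7 mm and 7.16 degrees, less where a joint would pass 70% of its speed; a pose out of reach is approached as far as the arm can. A call with a gripper value outside its range is refused whole. OPENING is the finger opening in cm, from 0 to 8.54, set as the call begins (- or left out, the last holds). The fingers move at their own pace and stop on an object; FORCE is the grip in N (left out, the last holds). Time passes only in rows, so rows that repeat a pose let the fingers close. It gives the time, the measured TCP pose, the force and the opening at its end, in the units of the state.
- arm.read_state(): the state, without advancing time (a new reading comes with each control period).
- arm.camera(name): name is "side" or "top"; returns a dict with "color" (400x640x3 uint8, blue, green, red), "camera_matrix" (3x3 intrinsics, pixels), "R" (3x3) and "t" (3): a world point X has camera coordinates R X + t. Camera axes: x right, y down, z forward; pixel columns grow to the right and rows downward; lengths in mm; the calibration is good to about 2 mm. A picture is of the moment at which its call begins. There is no depth.
- arm.hand_in(): hands the job in, once; it reports no verdict.
The state is a dict: "time_s": time; "joints": joint angles; "joint_velocities": joint speeds; "joint_efforts": joint torques, N m; "tool_pos": TCP position; "orientation": TCP orientation; "ft_force": force on the tool from outside, world axes, zero at the start; "ft_torque": the same for the moment, N m; "width": finger opening in mm.
Only numpy, scipy, OpenCV 4.12 (cv2) and the standard library are available. Lean on these libraries where they do the work, as an engineer would, in place of code of your own. Each camera call takes 0.05 s, during which the arm holds its last target.

TASK

The orange cap on the white sample vessel is stuck: crack it loose with a short, hard anticlockwise twist, then spin it round easily with a light hand until it meets its stop, and lift it straight off. Do not wrench the vessel against the stop, lean on it or tug at it: its rubber mount should give only slightly. Then set the cap down gently, open side down, flat inside the grey drip tray, let go, and leave everything else where it is.

Things in the scene. Friction and masses are not known exactly. Their poses are not given: they have to be found in the camera images.
- cap: orange ribbed round cap, loose, 52 mm across, 36 mm tall, 0.07 to 0.14 kg, white pointer on top. Grip it by its sides; the vessel below is narrower. Origin: centre of its underside (open rim), z up, x along the pointer. Seated at first, rim 18 mm below the vessel's mouth. Anticlockwise from above loosens: up to 10 degrees free, then stuck until 0.8 to 1.3 N m breaks it loose; some drag to 60 degrees, then easy.
- vessel_mouth (a point): centre of the white vessel's mouth (its top, hidden under the cap), on the cap's axis, 135 mm above the table, z up. Two hidden lugs hold the cap down under a thread: once loose, they come clear somewhere 90 to 135 degrees anticlockwise from the start (unmarked, differs each time) and meet a firm stop about 20 degrees later; between clear and stop the cap lifts straight off, before that not.
- vessel (a joint): twist of the vessel in its rubber mount (rad, positive anticlockwise from above), 0 at rest; springs back, 10 N m per rad: the break-loose torque twists it about 0.12, and more than 0.2 (2 N m) overloads the mount. A cap still pressed round against its stop rubs and will not lift: ease the twist off first (by about 10 degrees). Squeezed with 20 N, rubber-tipped fingers slip round the cap at about 0.9 N m; 60 N holds.
- mount (a joint): up and down float of the vessel on its rubber mount (m, positive up), 0 at rest; springs back, 2 N per mm: a push or pull of more than 12 N (6 mm) overloads the mount.
- holder: aluminium block 120 x 120 x 30 mm fixed to the table that carries the rubber mount (72 mm wide, 11 mm high) and the upright white vessel (48 mm wide). Origin: centre of its underside; the vessel's axis is its z axis. It may stand left or right.
- tray: shallow grey square drip tray fixed to the table, 150 x 150 mm outside, walls 4 mm thick and 14 mm high, inner floor about 4 mm above the table. Origin: centre of its underside. It stands on the side where the holder is not.
- spare_vessel_a: spare closed vessel with a blue lid, 48 wide, 110 tall mm; a bystander, loose, to be left where it is. Origin: on its underside.
- spare_vessel_b: another spare closed vessel with a blue lid, 48 wide, 110 tall mm; a bystander, loose, to be left where it is. Origin: on its underside.
- wrench: steel wrench lying flat, 160 long mm; a bystander, loose, to be left where it is. Origin: its underside, near mid length.
- tip_box: green box, 85 x 120 x 60 mm; a bystander, loose, to be left where it is. Origin: on its underside.
- beaker: empty glass beaker, 70 wide, 85 tall mm; a bystander, loose, to be left where it is. Origin: on its underside.
- vial: small amber vial with a black lid, 28 wide, 50 tall mm; a bystander, loose, to be left where it is. Origin: on its underside.
- wash_bottle: white bottle with a red cap, 66 wide, 170 tall mm; a bystander, loose, to be left where it is. Origin: on its underside.
Not all that is in view belongs to the job. There is more than one size of the cap; the job needs the middle-sized.

How it is judged (in metres and radians):
On the way, in this order (a step that is already met when the one before it is completed fails the run):
1. the cap is broken loose: turned at least 57 degrees from its tight position while still down on the vessel (angle between the x axis of cap and the x axis of vessel_mouth, either way round above 1 rad and z of cap in the frame of vessel_mouth below -0.012 m and horizontal distance between cap and vessel_mouth below 0.006 m), for 0.05 s.
2. the cap is lifted off: its rim above the vessel's mouth (z of cap in the frame of vessel_mouth above 0.003 m), for 0.05 s.
At the end, for the whole second after the job is handed in: the cap lies at rest and released on the floor of the grey tray, open side down and flat (within 0.1 rad), its centre within 50 mm of the tray's centre lines and its rim no more than 9 mm above the tray's underside (x of cap in the frame of tray between -0.05 and 0.05 m and y of cap in the frame of tray between -0.05 and 0.05 m and z of cap in the frame of tray below 0.009 m and angle between cap's own z axis and vertical below 0.1 rad and linear speed of cap below 0.02 m/s); the robot touches nothing.
It fails at once if the vessel is wrenched more than 0.2 rad (2 N m) in its rubber mount (value of joint vessel above 0.2 rad or value of joint vessel below -0.2 rad).
It fails at once if the vessel is pushed down or tugged up more than 6 mm (12 N) on its mount (value of joint mount above 0.006 m or value of joint mount below -0.006 m).
It fails at once if the cap is slammed or pressed into the tray (more than 40 N) (contact force between cap and tray above 40 N).
It fails at once if the cap is let fall (moving faster than 0.45 m/s, a drop of 10 mm, out of the fingers) (contact force between the fingers and cap below 0.3 N and linear speed of cap above 0.45 m/s).
It fails at once if a bystander is moved more than 15 mm (distance of any of spare_vessel_a, spare_vessel_b, wrench, tip_box, beaker, vial, wash_bottle from where it was at the start of the episode above 0.015 m).
It also fails if it takes over 61 s, if anything falls off the work surface, if the arm or the gripper's body presses on something with over 40 N, if the wrist force passes 120 N, or if a joint passes its speed limit or range.

## Working session

There is one attempt and no reset: what is moved stays moved. The work goes in short steps, Python scripts to look and compute and a shell command to move; the robot and the scene stay as the last step left them, time stands still between calls to the robot, and variables do not carry over. Pictures are saved under pics/ and viewed, and the job is handed in when it is done.

```bash
mkdir -p pics; ls; python3 - <<'E'
from cell import arm
import cv2
s=arm.read_state();print(s['tool_pos'],s['orientation'],s['width'],s['ft_force'],s['time_s'])
for n in('top','side'):
    c=arm.camera(n);cv2.imwrite(f'pics/{n}0.png',c['color']);print(c['camera_matrix'],c['R'],c['t'])
E
```

```text
pics
[225.55399374 473.37854021 225.1874576 ] [ 8.45658103e-01  5.33723650e-01 -1.08574382e-03  5.08639577e-04] 85.44189645735162 [-0.46692038  0.58874647  0.0975379 ] 0.0
[[437.67915803   0.         319.93672383]
 [  0.         437.67915803 194.27808058]
 [  0.           0.           1.        ]] [[ 0.01676603 -0.9998519  -0.00388295]
 [-0.99157404 -0.01612806 -0.12853334]
 [ 0.12845168  0.00600522 -0.99169759]] [ -24.82193758  566.19316144 1172.6312    ]
[[361.7619221    0.         321.86252747]
 [  0.         361.7619221  199.97026455]
 [  0.           0.           1.        ]] [[ 0.9840178  -0.17779113 -0.00996409]
 [-0.1253418  -0.65180918 -0.74795336]
 [ 0.12648478  0.73724833 -0.6636765 ]] [-520.98698665  139.95755388  949.44502727]
```

View pics/top0.png

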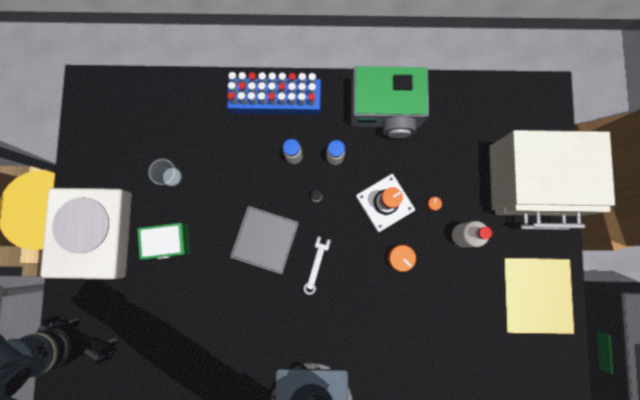

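View pics/side0.png

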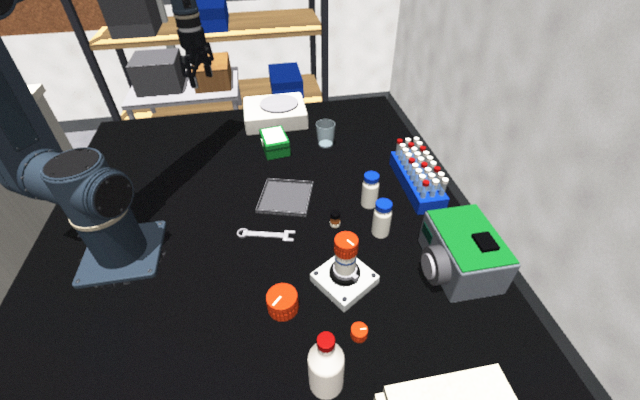

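Three orange caps appear in the top view. At (392,197) is one standing on the white vessel and square block, at (402,258) a large one lying on the table, and at (435,203) a small one. The one on the vessel fits. The tray is at (265,240). I'll measure these and check a crop.

```bash
cat > h.py <<'E'
import numpy as np, cv2
def ray(c,u,v,z):
    d=c['R'].T@np.linalg.solve(c['camera_matrix'],[u,v,1.]);o=-c['R'].T@c['t']
    return o+d*(z-o[2])/d[2]
def proj(c,X):
    p=c['camera_matrix']@(c['R']@np.array(X,float)+c['t']);return p[:2]/p[2]
def tri(c1,p1,c2,p2):
    P=[c['camera_matrix']@np.c_[c['R'],c['t']] for c in(c1,c2)]
    X=cv2.triangulatePoints(P[0],P[1],np.array(p1,float).reshape(2,1),np.array(p2,float).reshape(2,1));return (X[:3]/X[3]).ravel()
def crop(img,u,v,r,f,name):
    cv2.imwrite(name,cv2.resize(img[max(0,v-r):v+r,max(0,u-r):u+r],None,fx=f,fy=f,interpolation=cv2.INTER_CUBIC))
E
python3 - <<'E'
from cell import arm
from h import *
t=arm.camera('top');s=arm.camera('side')
a=cv2.resize(t['color'][165:285,340:460],(400,400),interpolation=cv2.INTER_CUBIC)
b=cv2.resize(s['color'][215:335,265:385],(400,400),interpolation=cv2.INTER_CUBIC)
cv2.imwrite('pics/crop0.png',np.hstack([a,b]))
for n,c in(('top',t),('side',s)):
    h=cv2.cvtColor(c['color'],cv2.COLOR_BGR2HSV)
    m=cv2.inRange(h,(3,150,90),(14,255,255))
    k,l,st,ce=cv2.connectedComponentsWithStats(m)
    for i in range(1,k):
        if st[i,4]>40: print(n,st[i],ce[i])
# tray contour
h=cv2.cvtColor(t['color'],cv2.COLOR_BGR2HSV);
m=cv2.inRange(h,(0,0,60),(180,60,160));m[:, :220]=0;m[:,308:]=0;m[:195]=0;m[285:]=0
cs=max(cv2.findContours(m,0,2)[0],key=cv2.contourArea)
r=cv2.minAreaRect(cs);print(r);print('tray',ray(t,*r[0],14)); print([ray(t,*p,14)[:2].round() for p in cv2.boxPoints(r)])
# holder
m=cv2.inRange(h,(0,0,150),(180,60,255));
k=np.zeros_like(m);k[165:240,345:425]=1
cs=np.vstack(cv2.findContours(m*k,0,2)[0]);r=cv2.minAreaRect(cs);print('holder',r,ray(t,*r[0],30),[ray(t,*p,30)[:2].round() for p in cv2.boxPoints(r)])
E
```

```text
top [381 188  21  20 266] [390.2443609  197.86090226]
top [428 197  14  14 137] [434.27007299 203.81021898]
top [389 245  27  27 453] [401.43046358 256.26490066]
side [334 230  25  29 577] [345.50606586 244.3067591 ]
side [ 265  282   33   40 1014] [282.09861933 301.48027613]
side [350 321  19  22 312] [358.32692308 331.64423077]
((264.3499755859375, 239.44998168945312), (55.97230911254883, 56.288536071777344), 18.434946060180664)
tray [440.38020218 136.98104682  14.        ]
[array([390., 233.]), array([539., 190.]), array([492.,  40.]), array([344.,  85.])]
holder ((385.25, 202.25), (43.560638427734375, 43.38914108276367), 59.036251068115234) [ 548.04945917 -196.65581101   30.        ] [array([ 568., -114.]), array([ 632., -218.]), array([ 529., -279.]), array([ 465., -176.])]
```

View pics/crop0.png

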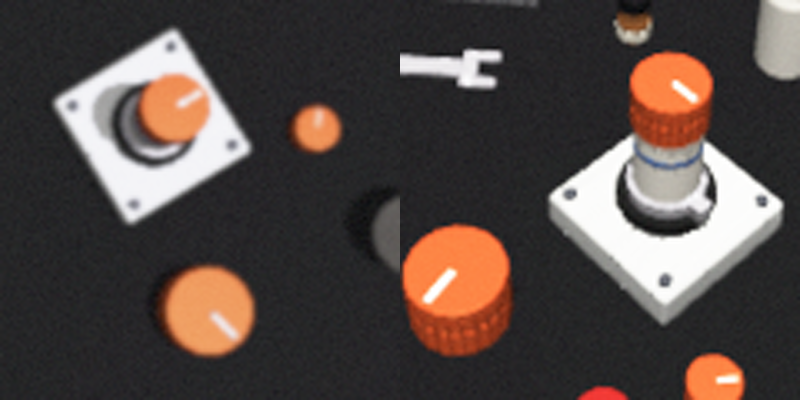

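The crop confirms it: the cap on the vessel at (392,197) is the medium orange one, with its pointer toward the upper right. Next I'll refine the axis using both views.

```bash
python3 - <<'E'
from cell import arm
from h import *
t=arm.camera('top');s=arm.camera('side')
print('cam',-t['R'].T@t['t'],-s['R'].T@s['t'])
def hull(c,box):
    h=cv2.cvtColor(c['color'],cv2.COLOR_BGR2HSV)
    m=cv2.inRange(h,(2,100,70),(18,255,255));k=np.zeros_like(m);x0,y0,x1,y1=box;k[y0:y1,x0:x1]=1
    return cv2.convexHull(np.vstack(cv2.findContours(m*k,0,1)[0]))
H=hull(t,(375,180,410,215));print('circ',cv2.minEnclosingCircle(H))
hull_s=hull(s,(325,220,370,270));
def obs(Hp):
    x=Hp[:,0,:].astype(float);return np.array([x[:,0].min(),x[:,0].max()+0,x[:,1].min(),x[:,1].max()])
ot,os_=obs(H),obs(hull_s);print(ot,os_)
# predicted extents of cylinder as closed-form points; solve least squares on x,y with box extents
from scipy.optimize import least_squares
a=np.linspace(0,2*np.pi,180)
def ext(c,x,y,z0,z1):
    P=[proj(c,[x+26*np.cos(q),y+26*np.sin(q),z]) for q in a for z in(z0,z1)];P=np.array(P);return np.array([P[:,0].min(),P[:,0].max(),P[:,1].min(),P[:,1].max()])
for c,o in((t,ot),(s,os_)):
    f=lambda p: ext(c,p[0],p[1],117,153)-o-[-.5,.5,-.5,.5]
    r=least_squares(f,[548,-200]);print(r.x,r.fun.round(2))
# pointer
h=cv2.cvtColor(t['color'],cv2.COLOR_BGR2HSV);m=np.zeros(h.shape[:2],np.uint8);cv2.fillConvexPoly(m,H,255);m=cv2.erode(m,np.ones((3,3)))
w=(h[...,1]<120)&(m>0);v,u=np.nonzero(w);print('pointer px',u.mean(),v.mean(),len(u))
p=ray(t,u.mean(),v.mean(),153);print(p)
S=arm.read_state();print(S['tool_pos'],S['joints'],S['time_s'])
E
```

```text
cam [ 411.21215955  -22.72857365 1235.57384548] [ 410.11265082 -701.37800775  729.61491271]
circ ((391.25, 197.5), 10.76172161102295)
[381. 402. 188. 207.] [330. 358. 220. 259.]
[ 548.09044318 -196.85932677] [-0.41  0.4  -1.05  1.07]
[ 547.52609916 -179.77351124] [ 2.46 -2.38  6.03 -5.31]
pointer px 395.88 194.44 25
[ 554.10610945 -205.43247802  153.        ]
[225.78170522 473.72976673 225.96441556] [9.98210470e-01 4.82986859e-02 9.86189510e-02 1.62197080e+00
 2.83611291e-07 1.44297159e+00] 0.3
```

```bash
python3 - <<'E'
from cell import arm
from h import *
s=arm.camera('side');print(ray(s,346.3,240.2,153))
print([ray(s,*p,14).round() for p in((286,197),)])
E
python3 -m jog '[{"dx":3,"dy":-4,"dz":2,"twist":-0.12},{"dx":4.5,"dy":-7.5,"dz":2.4,"twist":-0.24},{"dx":6,"dy":-11,"dz":2.4,"twist":-0.36},{"dx":7.5,"dy":-15,"dz":2.4,"twist":-0.48},{"dx":9,"dy":-18.5,"dz":2.4,"twist":-0.6},{"dx":11,"dy":-22,"dz":2.4,"twist":-0.72},{"dx":12.5,"dy":-26,"dz":2.4,"twist":-0.84},{"dx":14,"dy":-30,"dz":2.4,"twist":-0.96},{"dx":16,"dy":-33,"dz":2.4,"twist":-1.08},{"dx":18,"dy":-37,"dz":2.4,"twist":-1.2},{"dx":19.5,"dy":-40,"dz":2.4,"twist":-1.3},{"dx":21,"dy":-44,"dz":2.4,"twist":-1.4},{"dx":23,"dy":-48,"dz":2.4,"twist":-1.5},{"dx":24.5,"dy":-51,"dz":2.4,"twist":-1.5},{"dx":26,"dy":-55,"dz":2.4,"twist":-1.5},{"dx":28,"dy":-58,"dz":2.4,"twist":-1.5},{"dx":29.5,"dy":-62,"dz":2.4,"twist":-1.5},{"dx":31,"dy":-65,"dz":2.4,"twist":-1.5},{"dx":32.2,"dy":-67.1,"dz":2.4,"twist":-1.5},{"dx":32.2,"dy":-67.1,"dz":2.4,"twist":-1.5}]' 8.5 20
```

```text
[ 548.20064048 -197.86675722  153.        ]
[array([443., 127.,  14.])]
time_s: 2.02
tool_pos: [549.1, -201.7, 248.2]
orientation: [0.982, -0.188, -0.0, 0.001]
ft_force: [0.3, 0.7, 0.8]
width: 84.9
```

```bash
python3 -m jog '[{"dz":0},{"dz":0},{"dz":0}]'; python3 - <<'E'
from cell import arm
from h import *
s=arm.read_state();print(s['tool_pos'],s['joints'],s['ft_torque'])
t=arm.camera('top');c=arm.camera('side')
a=cv2.resize(t['color'][140:260,330:450],(400,400),interpolation=cv2.INTER_CUBIC)
b=cv2.resize(c['color'][165:285,285:405],(400,400),interpolation=cv2.INTER_CUBIC)
cv2.imwrite('pics/c1.png',np.hstack([a,b]))
E
```

```text
[ 549.12778424 -201.73240412  248.21577163] [-4.65851304e-01  2.15939789e-01  3.27851830e-01  1.68315904e+00
 -1.48822305e-03  1.48367482e+00] [0.00537491 0.0190719  0.03564112]validation failed for argument at $[0]...
```

View pics/c1.png

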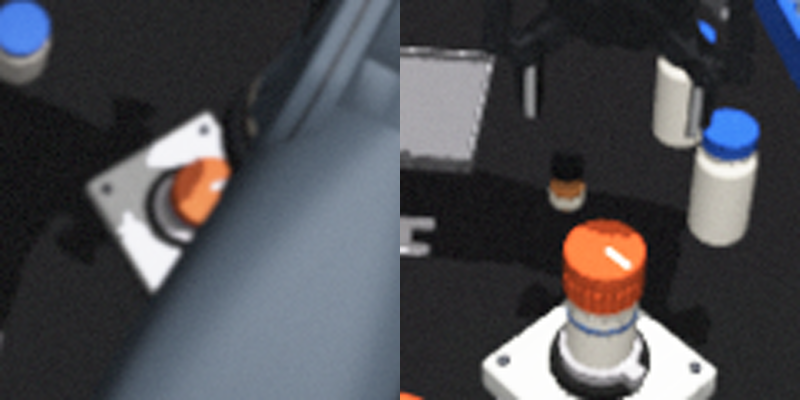

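```bash
python3 -m jog '[{"dx":0,"dy":0,"dz":0,"twist":0},{"dx":0,"dy":0,"dz":0,"twist":0},{"dx":0,"dy":0,"dz":0,"twist":0}]'
```

```text
time_s: 2.37
tool_pos: [547.7, -195.9, 251.2]
orientation: [0.983, -0.185, 0.0, 0.0]
ft_force: [0.5, -0.1, 0.5]
width: 84.8
```

```bash
python3 -m jog '[{"dx":0,"dy":0,"dz":-2,"twist":0},{"dx":0,"dy":0,"dz":-4,"twist":0},{"dx":0,"dy":0,"dz":-6,"twist":0},{"dx":0,"dy":0,"dz":-8,"twist":0},{"dx":0,"dy":0,"dz":-9.5,"twist":0},{"dx":0,"dy":0,"dz":-10.5,"twist":0},{"dx":0,"dy":0,"dz":-11.1,"twist":0},{"dx":0,"dy":0,"dz":-11.1,"twist":0},{"dx":0,"dy":0,"dz":-11.1,"twist":0},{"dx":0,"dy":0,"dz":-11.1,"twist":0}]' 8.5 20; python3 - <<'E'
from cell import arm
from h import *
t=arm.camera('top');c=arm.camera('side')
print(arm.read_state()['tool_pos'])
b=cv2.resize(c['color'][165:285,285:405],(600,600),interpolation=cv2.INTER_CUBIC)
cv2.imwrite('pics/c2.png',b)
E
```

```text
time_s: 3.2
tool_pos: [548.7, -197.3, 141.0]
orientation: [0.983, -0.186, 0.001, 0.0]
ft_force: [-0.1, -0.4, -0.3]
width: 85.2
[ 548.7374892  -197.48600667  140.95518942]
```

View pics/c2.png

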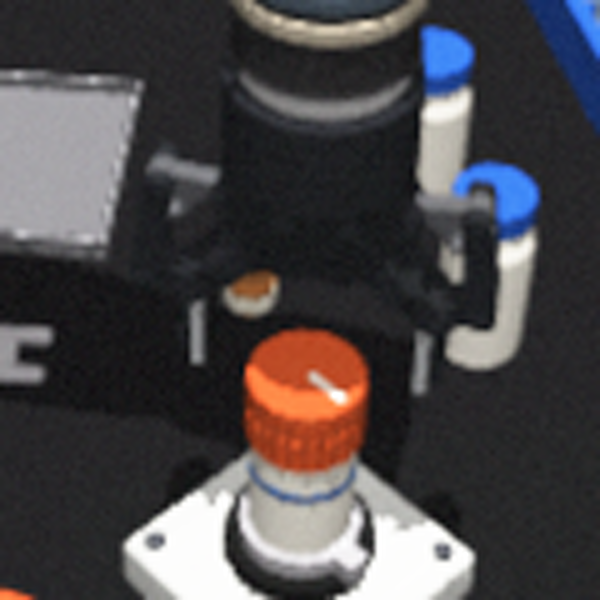

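```bash
python3 - <<'E'
from cell import arm
from h import *
c=arm.camera('side')
for z in(124,137):
  for p in((324.4,237.4),(369.4,243.4)): print(z,ray(c,*p,z))
x=548.5;y=-197.4;a=-.375
for z in(124,137):
  for sg in(1,-1):
    for w in(-11,0,11):
      q=[x+sg*46*np.cos(a)-w*np.sin(a),y+sg*46*np.sin(a)+w*np.cos(a),z];u=proj(c,q);print(z,sg,w,u,(u-[285,165])*5)
t=arm.camera('top');cv2.imwrite('pics/c2t.png',cv2.resize(t['color'][140:260,310:470],(800,600),interpolation=cv2.INTER_CUBIC))
E
```

```text
124 [ 508.51216148 -155.06483295  124.        ]
124 [ 603.27851537 -191.36007208  124.        ]
137 [ 506.39993866 -166.79187455  137.        ]
137 [ 599.1320583  -202.30800785  137.        ]
124 1 -11 [366.42348769 255.88157833] [407.11743846 454.40789166]
124 1 0 [366.95530536 251.99547734] [409.77652681 434.97738669]
124 1 11 [367.4763049  248.18842663] [412.38152452 415.94213317]
124 -1 -11 [324.31150992 249.74491525] [196.5575496  423.72457624]
124 -1 0 [325.25910545 245.98901452] [201.29552724 404.94507262]
124 -1 11 [326.18776033 242.30818716] [205.93880165 386.54093579]
137 1 -11 [366.86347431 251.92594945] [409.31737155 434.62974725]
137 1 0 [367.39663843 248.03770386] [411.98319216 415.18851931]
137 1 11 [367.91883759 244.22942326] [414.59418796 396.14711628]
137 -1 -11 [324.27857727 245.79247704] [196.39288637 403.96238518]
137 -1 0 [325.23686604 242.03586031] [201.18433022 385.17930156]
137 -1 11 [326.17579319 238.35514367] [205.87896595 366.77571836]
```

View pics/c2t.png

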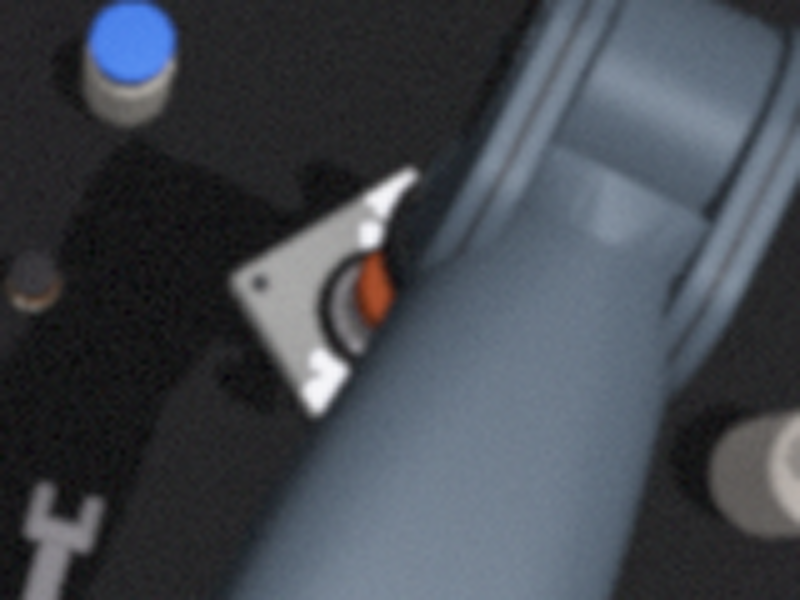

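```bash
python3 - <<'E'
from cell import arm
from h import *
c=arm.camera('side')
i=c['color'][195:275,300:390].astype(float)
i=np.clip((i/255)**.45*255*1.0,0,255).astype(np.uint8)
cv2.imwrite('pics/c3.png',cv2.resize(i,(675,600),interpolation=cv2.INTER_CUBIC))
E
```

```text
(no output)
```

View pics/c3.png

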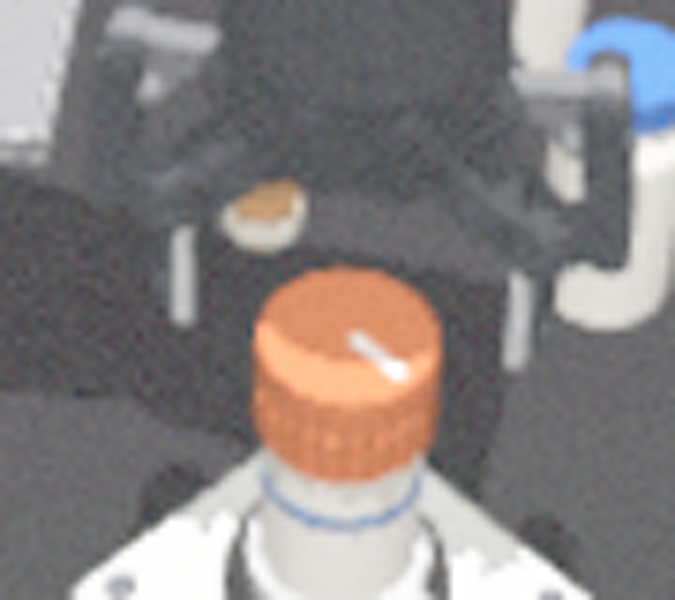

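```bash
python3 -m jog '[{"dx":0,"dy":0,"dz":0,"twist":0},{"dx":0,"dy":0,"dz":0,"twist":0},{"dx":0,"dy":0,"dz":0,"twist":0},{"dx":0,"dy":0,"dz":0,"twist":0}]' 6.6 20; python3 - <<'E'
from cell import arm
from h import *
c=arm.camera('side')
i=c['color'][195:275,300:390].astype(float)
i=np.clip((i/255)**.45*255*1.0,0,255).astype(np.uint8)
cv2.imwrite('pics/c4.png',cv2.resize(i,(675,600),interpolation=cv2.INTER_CUBIC))
E
```

```text
time_s: 3.78
tool_pos: [547.9, -197.1, 139.4]
orientation: [0.983, -0.186, -0.0, -0.0]
ft_force: [-0.5, -0.7, 0.4]
width: 66.3
```

View pics/c4.png

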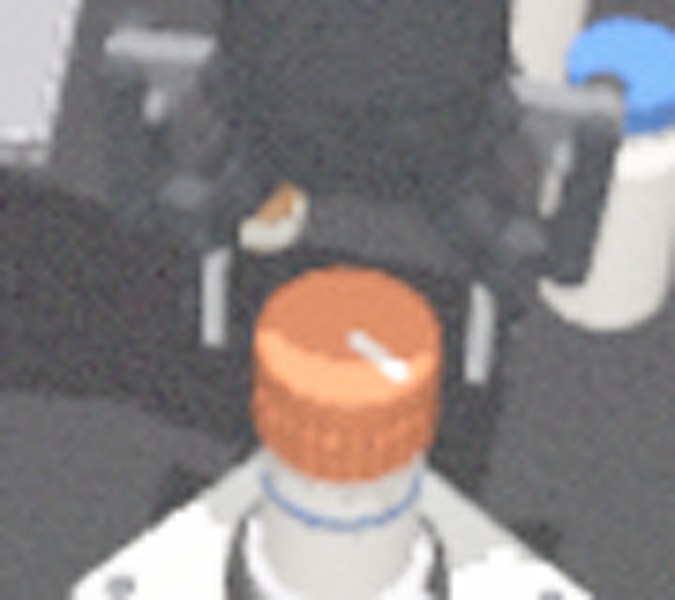

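```bash
python3 - <<'E'
from cell import arm
from h import *
t=arm.camera('top');c=arm.camera('side')
A=cv2.imread('pics/top0.png');B=cv2.imread('pics/side0.png')
g=lambda i:np.clip((i/255.)**.5*255,0,255).astype(np.uint8)
a=cv2.resize(g(A[305:385,50:130]),(400,400),interpolation=cv2.INTER_CUBIC);b=cv2.resize(g(B[10:90,155:235]),(400,400),interpolation=cv2.INTER_CUBIC)
x,y=225.9,473.9;al=1.126
for z in(222,247):
  for sg in(1,-1):
    for w in(-11,11):
      q=[x+sg*46*np.cos(al)-w*np.sin(al),y+sg*46*np.sin(al)+w*np.cos(al),z]
      col=(0,255,0) if z==222 else(0,0,255)
      p=(proj(t,q)-[50,305])*5;cv2.circle(a,tuple(p.astype(int)),3,col,1)
      p=(proj(c,q)-[155,10])*5;cv2.circle(b,tuple(p.astype(int)),3,col,1)
cv2.imwrite('pics/c5.png',np.hstack([a,b]))
E
```

```text
(no output)
```

View pics/c5.png

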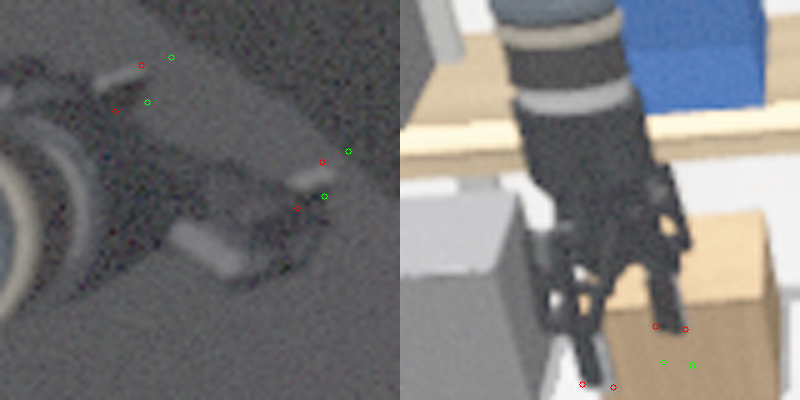

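```bash
python3 -m jog '[{"dx":0,"dy":0,"dz":-0.5,"twist":0},{"dx":0,"dy":0,"dz":-1,"twist":0},{"dx":0,"dy":0,"dz":-1.4,"twist":0},{"dx":0,"dy":0,"dz":-1.4,"twist":0},{"dx":0,"dy":0,"dz":-1.4,"twist":0}]' 6.6 20; python3 - <<'E'
from cell import arm
from h import *
c=arm.camera('side')
i=c['color'][195:275,300:390].astype(float)
i=np.clip((i/255)**.45*255*1.0,0,255).astype(np.uint8)
cv2.imwrite('pics/c6.png',cv2.resize(i,(675,600),interpolation=cv2.INTER_CUBIC))
E
```

```text
time_s: 4.35
tool_pos: [547.4, -196.8, 124.5]
orientation: [0.983, -0.186, -0.001, -0.0]
ft_force: [-0.4, -0.1, 0.0]
width: 66.0
```

View pics/c6.png

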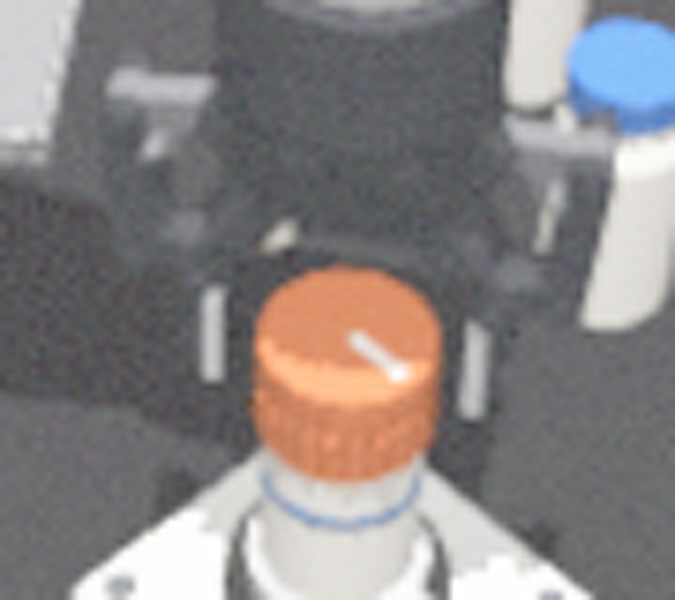

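```bash
python3 -m jog '[{"dx":0,"dy":0,"dz":-0.3,"twist":0},{"dx":0,"dy":0,"dz":-0.5,"twist":0},{"dx":0,"dy":0,"dz":-0.5,"twist":0},{"dx":0,"dy":0,"dz":-0.5,"twist":0}]' 6.6 20; python3 -m jog '[{"dx":0,"dy":0,"dz":0,"twist":0},{"dx":0,"dy":0,"dz":0,"twist":0},{"dx":0,"dy":0,"dz":0,"twist":0},{"dx":0,"dy":0,"dz":0,"twist":0},{"dx":0,"dy":0,"dz":0,"twist":0},{"dx":0,"dy":0,"dz":0,"twist":0}]' 4.5 20;  python3 - <<'E'
from cell import arm
from h import *
c=arm.camera('side')
i=c['color'][195:275,300:390].astype(float)
i=np.clip((i/255)**.45*255*1.0,0,255).astype(np.uint8)
cv2.imwrite('pics/c7.png',cv2.resize(i,(675,600),interpolation=cv2.INTER_CUBIC))
s=arm.read_state();print(s['ft_force'],s['ft_torque'],s['width'],s['joints'])
E
```

```text
time_s: 4.73
tool_pos: [547.8, -197.0, 120.2]
orientation: [0.983, -0.186, -0.0, -0.0]
ft_force: [-0.2, -0.4, -0.2]
width: 66.0
time_s: 5.23
tool_pos: [547.8, -197.1, 120.5]
orientation: [0.983, -0.186, -0.0, 0.0]
ft_force: [-1.0, 1.4, 0.6]
width: 51.5
[-0.38042737  0.51457789  0.45944125] [0.04822758 0.23857102 0.03904525] 51.48260981390379 [-4.60488034e-01  1.98336067e-01  5.34017063e-02  1.42600857e+00
 -3.46489104e-05  1.48431341e+00]
```

View pics/c7.png

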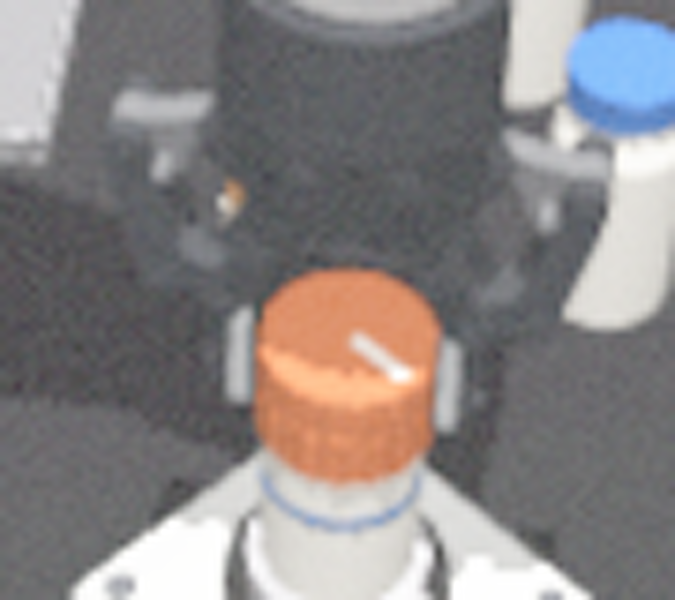

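The cap is gripped (width 51.5 mm). The pads cover its upper ~20 mm and their tips are well above the rim. Next I'll squeeze to 60 N, then crack it loose.

```bash
python3 -m jog '[{"dx":0,"dy":0,"dz":0,"twist":0},{"dx":0,"dy":0,"dz":0,"twist":0},{"dx":0,"dy":0,"dz":0,"twist":0},{"dx":0,"dy":0,"dz":0,"twist":0}]' 4.5 65; python3 -m jog '[{"dx":0,"dy":0,"dz":0,"twist":0.1},{"dx":0,"dy":0,"dz":0,"twist":0.2},{"dx":0,"dy":0,"dz":0,"twist":0.25}]' 4.5 65;python3 - <<'E'
from cell import arm
s=arm.read_state();print(s['ft_force'],s['ft_torque'],s['width'],s['joints'][5])
E
```

```text
time_s: 5.62
tool_pos: [547.8, -197.1, 120.5]
orientation: [0.983, -0.186, -0.0, 0.0]
ft_force: [-0.8, 0.3, 1.1]
width: 50.0
time_s: 5.87
tool_pos: [548.4, -196.9, 120.5]
orientation: [0.998, -0.061, 0.001, -0.0]
ft_force: [0.2, 0.8, 1.0]
width: 50.1
[0.24456683 0.78706487 0.97966241] [ 0.22581083  0.00229884 -0.83563614] 50.142692325322635 1.232554126493953
```

```bash
python3 -m jog '[{"dx":0,"dy":0,"dz":0,"twist":0.08},{"dx":0,"dy":0,"dz":0,"twist":0.16},{"dx":0,"dy":0,"dz":0,"twist":0.24}]' 4.5 65;python3 - <<'E'
from cell import arm
s=arm.read_state();print(s['ft_force'],s['ft_torque'],s['width'],s['joints'][5])
E
```

```text
time_s: 6.12
tool_pos: [547.8, -197.4, 120.4]
orientation: [0.998, 0.057, -0.0, 0.0]
ft_force: [-0.2, -0.4, 0.3]
width: 50.2
[-0.156661   -0.43829516  0.33221758] [-0.15531099  0.15071706 -0.90949007] 50.24862651746253 0.9952236954014299
```

```bash
python3 - <<'E'
from cell import arm
from h import *
c=arm.camera('side')
i=c['color'][195:275,300:390].astype(float)
i=np.clip((i/255)**.45*255*1.0,0,255).astype(np.uint8)
cv2.imwrite('pics/c8.png',cv2.resize(i,(675,600),interpolation=cv2.INTER_CUBIC))
s=arm.read_state();print(s['ft_torque'])
E
```

```text
[0.00477778 0.29698909 0.13370867]
```

View pics/c8.png

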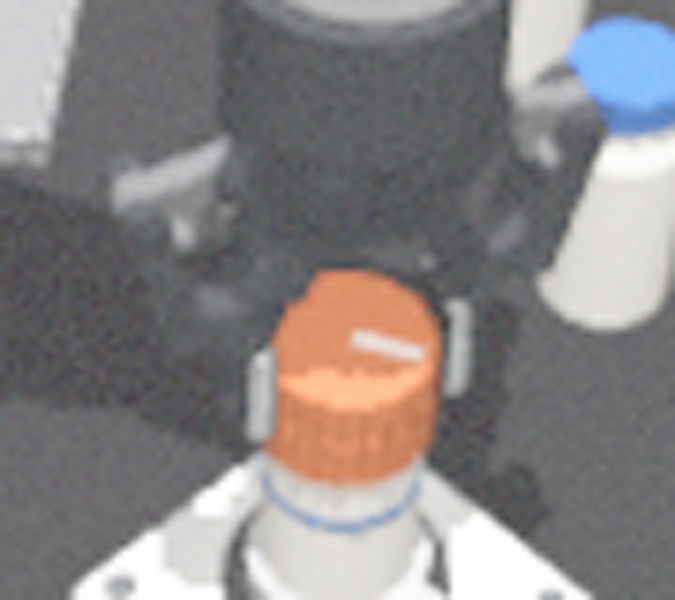

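The pointer at (390,345) turned with the fingers by roughly 28°, and the torque fell to 0.13 N m, so the cap has cracked loose. I'll carry on through the drag.

```bash
python3 -m jog '[{"dx":0,"dy":0,"dz":0,"twist":0.1},{"dx":0,"dy":0,"dz":0,"twist":0.2},{"dx":0,"dy":0,"dz":0,"twist":0.3},{"dx":0,"dy":0,"dz":0,"twist":0.3}]' 4.5 60; python3 -m jog '[{"dx":0,"dy":0,"dz":0,"twist":0.1},{"dx":0,"dy":0,"dz":0,"twist":0.2},{"dx":0,"dy":0,"dz":0,"twist":0.3},{"dx":0,"dy":0,"dz":0,"twist":0.35}]' 4.5 60; python3 - <<'E'
from cell import arm
s=arm.read_state();print(s['ft_force'],s['ft_torque'],s['width'],s['joints'][5])
E
python3 -m jog '[{"dx":0,"dy":0,"dz":0,"twist":0},{"dx":0,"dy":0,"dz":0,"twist":0},{"dx":0,"dy":0,"dz":0,"twist":0}]' 4.5 20; python3 - <<'E'
from cell import arm
s=arm.read_state();print(s['ft_force'],s['ft_torque'],s['width'],s['joints'][5])
E
```

```text
time_s: 6.5
tool_pos: [548.6, -196.9, 120.6]
orientation: [0.978, 0.207, 0.001, -0.0]
ft_force: [-0.4, 1.5, 0.1]
width: 50.5
time_s: 6.83
tool_pos: [548.7, -196.8, 120.6]
orientation: [0.927, 0.374, 0.001, 0.0]
ft_force: [2.1, 0.1, 1.0]
width: 50.0
[2.06493091 0.14430758 1.01591596] [ 0.23339762 -0.13792922  0.00128945] 49.972232416129856 0.34356370318553375
time_s: 7.08
tool_pos: [548.6, -196.8, 120.6]
orientation: [0.928, 0.373, 0.001, 0.0]
ft_force: [2.0, 1.5, 1.1]
width: 50.2
[1.96494369 1.54460902 1.08577106] [ 0.31420083 -0.38487177  0.07814024] 50.17717686750202 0.3467411169517966
```

```bash
cat > r.py <<'E'
from cell import arm
s=arm.read_state();print(s['ft_force'].round(2) if hasattr(s['ft_force'],'round') else s['ft_force'],'Tz',round(s['ft_torque'][2],2),'w',round(s['width'],1),'q6',round(s['joints'][5],3))
E
for i in 1; do python3 -m jog '[{"dx":0,"dy":0,"dz":0,"twist":0.08},{"dx":0,"dy":0,"dz":0,"twist":0.16},{"dx":0,"dy":0,"dz":0,"twist":0.24}]' 4.5 20|tail -2; python3 r.py; done
python3 -m jog '[{"dx":0,"dy":0,"dz":0,"twist":0.08},{"dx":0,"dy":0,"dz":0,"twist":0.16},{"dx":0,"dy":0,"dz":0,"twist":0.24}]'|tail -2; python3 r.py
python3 -m jog '[{"dx":0,"dy":0,"dz":0,"twist":0.05},{"dx":0,"dy":0,"dz":0,"twist":0.1},{"dx":0,"dy":0,"dz":0,"twist":0.14}]'|tail -2; python3 r.py
```

```text
ft_force: [1.5, 1.8, 1.2]
width: 50.2
[1.46 1.78 1.24] Tz 0.01 w 50.2 q6 0.103
ft_force: [2.3, 2.3, 0.8]
width: 49.9
[2.29 2.26 0.83] Tz 0.0 w 49.9 q6 -0.137
ft_force: [2.6, 1.2, 0.9]
width: 50.0
[2.56 1.2  0.92] Tz -0.11 w 50.0 q6 -0.276
```

```bash
for k in 1; do python3 -m jog '[{"dx":0,"dy":0,"dz":0,"twist":0.05},{"dx":0,"dy":0,"dz":0,"twist":0.1},{"dx":0,"dy":0,"dz":0,"twist":0.1}]'|tail -2; python3 r.py
python3 -m jog '[{"dx":0,"dy":0,"dz":0,"twist":0.05},{"dx":0,"dy":0,"dz":0,"twist":0.1},{"dx":0,"dy":0,"dz":0,"twist":0.1}]'|tail -2; python3 r.py
python3 -m jog '[{"dx":0,"dy":0,"dz":0,"twist":0.05},{"dx":0,"dy":0,"dz":0,"twist":0.1},{"dx":0,"dy":0,"dz":0,"twist":0.1}]'|tail -2; python3 r.py
done
```

```text
ft_force: [2.8, 2.7, 0.9]
width: 50.3
[2.75 2.69 0.88] Tz -0.04 w 50.3 q6 -0.375
ft_force: [1.9, 3.0, 1.4]
width: 50.3
[1.94 2.95 1.44] Tz 0.01 w 50.3 q6 -0.474
ft_force: [4.1, 4.1, 0.7]
width: 50.1
[4.06 4.06 0.66] Tz -0.08 w 50.1 q6 -0.574
```

```bash
python3 -m jog '[{"dx":0,"dy":0,"dz":0,"twist":0.05},{"dx":0,"dy":0,"dz":0,"twist":0.1},{"dx":0,"dy":0,"dz":0,"twist":0.1}]'|tail -2; python3 r.py
python3 -m jog '[{"dx":0,"dy":0,"dz":0,"twist":0.04},{"dx":0,"dy":0,"dz":0,"twist":0.08},{"dx":0,"dy":0,"dz":0,"twist":0.08}]'|tail -2; python3 r.py
```

```text
ft_force: [3.7, 3.1, 1.0]
width: 50.0
[3.72 3.08 0.99] Tz -0.01 w 50.0 q6 -0.673
ft_force: [3.7, 3.8, 0.9]
width: 50.6
[3.71 3.78 0.91] Tz -0.02 w 50.6 q6 -0.753
```

```bash
python3 - <<'E'
from cell import arm
from h import *
c=arm.camera('side')
i=c['color'][195:275,300:390].astype(float)
i=np.clip((i/255)**.45*255*1.0,0,255).astype(np.uint8)
cv2.imwrite('pics/c9.png',cv2.resize(i,(675,600),interpolation=cv2.INTER_CUBIC))
E
```

```text
(no output)
```

View pics/c9.png

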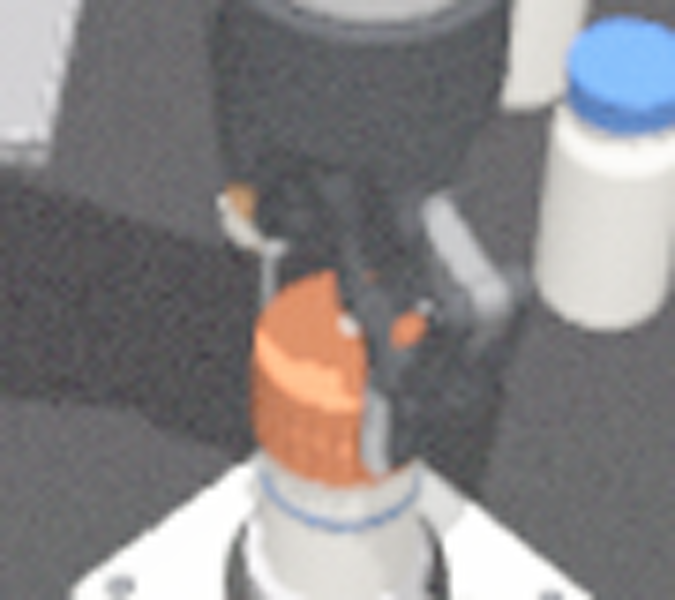

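```bash
python3 -m jog '[{"dx":0,"dy":0,"dz":0,"twist":0.04},{"dx":0,"dy":0,"dz":0,"twist":0.08},{"dx":0,"dy":0,"dz":0,"twist":0.08}]'|tail -2; python3 r.py
python3 -m jog '[{"dx":0,"dy":0,"dz":0,"twist":0.04},{"dx":0,"dy":0,"dz":0,"twist":0.08},{"dx":0,"dy":0,"dz":0,"twist":0.08}]'|tail -2; python3 r.py
python3 -m jog '[{"dx":0,"dy":0,"dz":0,"twist":0.04},{"dx":0,"dy":0,"dz":0,"twist":0.08},{"dx":0,"dy":0,"dz":0,"twist":0.08}]'|tail -2; python3 r.py
```

```text
ft_force: [3.2, 3.1, 0.6]
width: 49.8
[3.19 3.11 0.62] Tz -0.06 w 49.8 q6 -0.833
ft_force: [3.3, 4.2, 0.6]
width: 50.0
[3.27 4.18 0.62] Tz -0.04 w 50.0 q6 -0.913
ft_force: [3.8, 5.1, 0.9]
width: 50.1
[3.77 5.12 0.93] Tz -0.33 w 50.1 q6 -0.992
```

```bash
python3 -m jog '[{"dx":0,"dy":0,"dz":0,"twist":0.02},{"dx":0,"dy":0,"dz":0,"twist":0.04},{"dx":0,"dy":0,"dz":0,"twist":0.04}]'|tail -2; python3 r.py
```

```text
ft_force: [2.7, 4.0, 0.5]
width: 50.0
[2.7  3.97 0.54] Tz -0.64 w 50.0 q6 -1.03
```

```bash
python3 -m jog '[{"dx":0,"dy":0,"dz":0,"twist":-0.07},{"dx":0,"dy":0,"dz":0,"twist":-0.14},{"dx":0,"dy":0,"dz":0,"twist":-0.2},{"dx":0,"dy":0,"dz":0,"twist":-0.2},{"dx":0,"dy":0,"dz":0,"twist":-0.2}]'|tail -2; python3 r.py
python3 -m jog '[{"dx":0,"dy":0,"dz":0.1,"twist":0},{"dx":0,"dy":0,"dz":0.2,"twist":0},{"dx":0,"dy":0,"dz":0.2,"twist":0}]'; python3 r.py
```

```text
ft_force: [2.9, 4.4, 0.6]
width: 50.3
[2.91 4.41 0.61] Tz 0.02 w 50.3 q6 -0.832
time_s: 10.8
tool_pos: [548.3, -196.2, 121.9]
orientation: [0.564, 0.826, 0.001, -0.0]
ft_force: [3.8, 3.5, -1.4]
width: 50.4
[ 3.84  3.52 -1.36] Tz -0.0 w 50.4 q6 -0.832
```

```bash
python3 -m jog '[{"dx":0,"dy":0,"dz":0.1,"twist":0},{"dx":0,"dy":0,"dz":0.2,"twist":0},{"dx":0,"dy":0,"dz":0.2,"twist":0}]'|tail -2; python3 r.py
python3 -m jog '[{"dx":0,"dy":0,"dz":0.1,"twist":0},{"dx":0,"dy":0,"dz":0.2,"twist":0},{"dx":0,"dy":0,"dz":0.2,"twist":0}]'|tail -2; python3 r.py
```

```text
ft_force: [5.2, 2.4, -3.9]
width: 50.4
[ 5.15  2.36 -3.87] Tz 0.05 w 50.4 q6 -0.832
ft_force: [6.0, 4.1, -5.4]
width: 50.2
[ 6.    4.15 -5.38] Tz 0.03 w 50.2 q6 -0.832
```

```bash
python3 - <<'E'
from cell import arm
from h import *
c=arm.camera('side')
i=c['color'][195:305,290:400].astype(float)
i=np.clip((i/255)**.45*255*1.0,0,255).astype(np.uint8)
cv2.imwrite('pics/c10.png',cv2.resize(i,(600,600),interpolation=cv2.INTER_CUBIC))
s=arm.read_state();print(s['tool_pos'],s['ft_force'],s['ft_torque'])
E
```

```text
[ 548.15268034 -196.16283623  124.54404327] [ 5.87252631  3.57876795 -5.22297932] [ 0.66624872 -1.10989406  0.01081161]
```

View pics/c10.png

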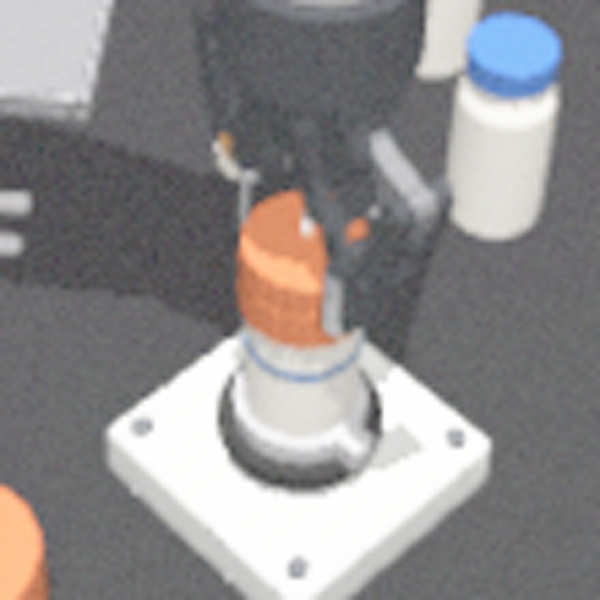

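```bash
python3 -m jog '[{"dx":0,"dy":0,"dz":-0.2,"twist":0},{"dx":0,"dy":0,"dz":-0.4,"twist":0},{"dx":0.05,"dy":0.03,"dz":-0.5,"twist":0},{"dx":0.1,"dy":0.06,"dz":-0.5,"twist":0},{"dx":0.1,"dy":0.06,"dz":-0.5,"twist":0},{"dx":0.1,"dy":0.06,"dz":-0.5,"twist":0}]'; python3 r.py
python3 -m jog '[{"dx":0.05,"dy":0.05,"dz":0,"twist":0},{"dx":0.1,"dy":0.05,"dz":0,"twist":0},{"dx":0.1,"dy":0.05,"dz":0,"twist":0}]'; python3 r.py
```

```text
time_s: 11.85
tool_pos: [548.6, -196.2, 121.4]
orientation: [0.563, 0.826, 0.0, -0.0]
ft_force: [1.9, 4.0, 1.3]
width: 49.9
[1.9  4.02 1.34] Tz -0.0 w 49.9 q6 -0.833
time_s: 12.1
tool_pos: [548.9, -196.1, 121.1]
orientation: [0.563, 0.826, -0.001, -0.001]
ft_force: [-0.9, 3.1, 0.8]
width: 50.3
[-0.92  3.15  0.8 ] Tz 0.04 w 50.3 q6 -0.832
```

```bash
python3 -m jog '[{"dx":0,"dy":0.05,"dz":0,"twist":0},{"dx":-0.03,"dy":0.1,"dz":0,"twist":0},{"dx":-0.03,"dy":0.15,"dz":0,"twist":0},{"dx":-0.03,"dy":0.15,"dz":0,"twist":0}]'; python3 r.py
python3 -m jog '[{"dx":0,"dy":0,"dz":0.1,"twist":0},{"dx":0,"dy":0,"dz":0.2,"twist":0},{"dx":0,"dy":0,"dz":0.3,"twist":0},{"dx":0,"dy":0,"dz":0.3,"twist":0}]'; python3 r.py
```

```text
time_s: 12.43
tool_pos: [549.4, -195.3, 121.3]
orientation: [0.563, 0.826, -0.001, 0.0]
ft_force: [-1.1, 0.0, -0.3]
width: 50.1
[-1.06  0.04 -0.33] Tz 0.02 w 50.1 q6 -0.83
time_s: 12.77
tool_pos: [549.4, -194.9, 124.4]
orientation: [0.563, 0.826, -0.0, -0.0]
ft_force: [-0.6, -1.0, -2.1]
width: 50.3
[-0.59 -1.   -2.13] Tz -0.07 w 50.3 q6 -0.83
```

```bash
python3 -m jog '[{"dx":0,"dy":0,"dz":0.1,"twist":0},{"dx":0,"dy":0,"dz":0.2,"twist":0},{"dx":0,"dy":0,"dz":0.2,"twist":0}]'; python3 r.py
python3 -m jog '[{"dx":0,"dy":0,"dz":0.1,"twist":0},{"dx":0,"dy":0,"dz":0.2,"twist":0},{"dx":0,"dy":0,"dz":0.2,"twist":0}]'; python3 r.py
```

```text
time_s: 13.02
tool_pos: [549.4, -194.8, 126.4]
orientation: [0.563, 0.827, -0.0, -0.0]
ft_force: [-1.0, -1.5, -2.0]
width: 50.0
[-1.05 -1.53 -1.97] Tz 0.04 w 50.0 q6 -0.83
time_s: 13.27
tool_pos: [549.4, -194.7, 128.5]
orientation: [0.563, 0.827, -0.0, -0.0]
ft_force: [-1.2, -3.2, -3.1]
width: 50.2
[-1.2  -3.17 -3.12] Tz -0.02 w 50.2 q6 -0.83
```

```bash
python3 -m jog '[{"dx":0,"dy":-0.05,"dz":0.1,"twist":0},{"dx":-0.02,"dy":-0.08,"dz":0.3,"twist":0},{"dx":-0.02,"dy":-0.08,"dz":0.4,"twist":0},{"dx":-0.02,"dy":-0.08,"dz":0.4,"twist":0}]'; python3 r.py
python3 -m jog '[{"dx":0,"dy":0,"dz":0.2,"twist":0},{"dx":0,"dy":0,"dz":0.4,"twist":0},{"dx":0,"dy":0,"dz":0.4,"twist":0}]'; python3 r.py
```

```text
time_s: 13.6
tool_pos: [550.3, -195.0, 133.5]
orientation: [0.563, 0.827, 0.001, 0.001]
ft_force: [0.6, 0.3, -0.5]
width: 50.1
[ 0.62  0.28 -0.49] Tz 0.06 w 50.1 q6 -0.832
time_s: 13.85
tool_pos: [550.1, -195.3, 137.4]
orientation: [0.563, 0.827, 0.0, 0.001]
ft_force: [-0.1, -0.5, -0.1]
width: 50.0
[-0.14 -0.48 -0.11] Tz -0.02 w 50.0 q6 -0.832
```

```bash
python3 -m jog '[{"dx":0,"dy":0,"dz":0.5,"twist":0},{"dx":0,"dy":0,"dz":1,"twist":0},{"dx":0,"dy":0,"dz":2,"twist":0},{"dx":0,"dy":0,"dz":3,"twist":0},{"dx":0,"dy":0,"dz":3,"twist":0}]'; python3 r.py;python3 - <<'E'
from cell import arm
from h import *
c=arm.camera('side')
i=c['color'][175:285,290:400].astype(float)
i=np.clip((i/255)**.45*255*1.0,0,255).astype(np.uint8)
cv2.imwrite('pics/c11.png',cv2.resize(i,(600,600),interpolation=cv2.INTER_CUBIC))
E
```

```text
time_s: 14.27
tool_pos: [551.0, -196.1, 170.1]
orientation: [0.563, 0.827, 0.0, 0.003]
ft_force: [1.2, -0.5, 0.1]
width: 50.4
[ 1.24 -0.46  0.1 ] Tz 0.02 w 50.4 q6 -0.832
```

View pics/c11.png

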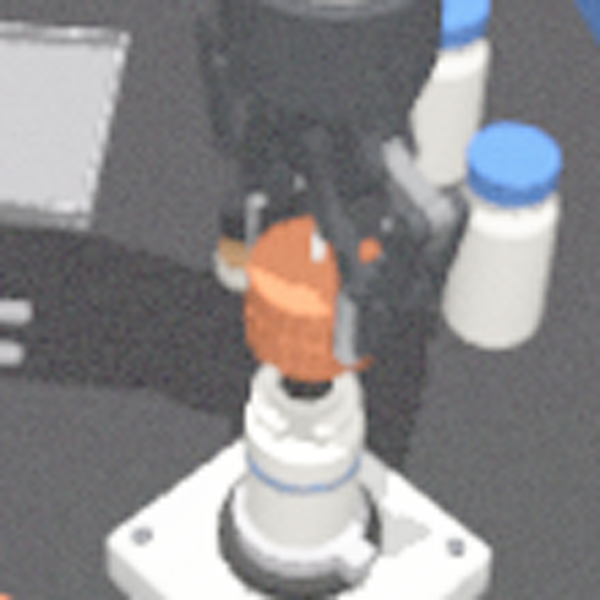

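```bash
python3 -m jog '[{"dx":0,"dy":0.3,"dz":1,"twist":0},{"dx":-0.4,"dy":1.2,"dz":2,"twist":0},{"dx":-1,"dy":3,"dz":2.5,"twist":0},{"dx":-1.7,"dy":5,"dz":2.5,"twist":0},{"dx":-2.4,"dy":7.2,"dz":2.5,"twist":0},{"dx":-3.1,"dy":9.4,"dz":2.5,"twist":0},{"dx":-3.8,"dy":11.6,"dz":2.5,"twist":0},{"dx":-4.6,"dy":13.8,"dz":2.5,"twist":0},{"dx":-5.3,"dy":16,"dz":2.5,"twist":0},{"dx":-6,"dy":18.2,"dz":2.5,"twist":0},{"dx":-6.7,"dy":20.4,"dz":2.5,"twist":0},{"dx":-7.5,"dy":22.6,"dz":2.5,"twist":0},{"dx":-8.2,"dy":24.8,"dz":2.5,"twist":0},{"dx":-8.9,"dy":27,"dz":2,"twist":0},{"dx":-9.6,"dy":29.2,"dz":1,"twist":0},{"dx":-10.3,"dy":31.2,"dz":0,"twist":0},{"dx":-10.8,"dy":32.6,"dz":-1,"twist":0},{"dx":-11,"dy":33.2,"dz":-2,"twist":0},{"dx":-11,"dy":33.2,"dz":-2,"twist":0},{"dx":-11,"dy":33.2,"dz":-2,"twist":0}]'; python3 r.py;python3 - <<'E'
from cell import arm
from h import *
c=arm.camera('side')
i=c['color'][110:230,225:345].astype(float)
i=np.clip((i/255)**.45*255*1.0,0,255).astype(np.uint8)
cv2.imwrite('pics/c12.png',cv2.resize(i,(600,600),interpolation=cv2.INTER_CUBIC))
E
```

```text
time_s: 15.98
tool_pos: [438.8, 136.6, 146.2]
orientation: [0.562, 0.827, -0.001, -0.0]
ft_force: [0.4, -0.5, -0.5]
width: 50.1
[ 0.4  -0.47 -0.5 ] Tz 0.01 w 50.1 q6 -0.22
```

View pics/c12.png

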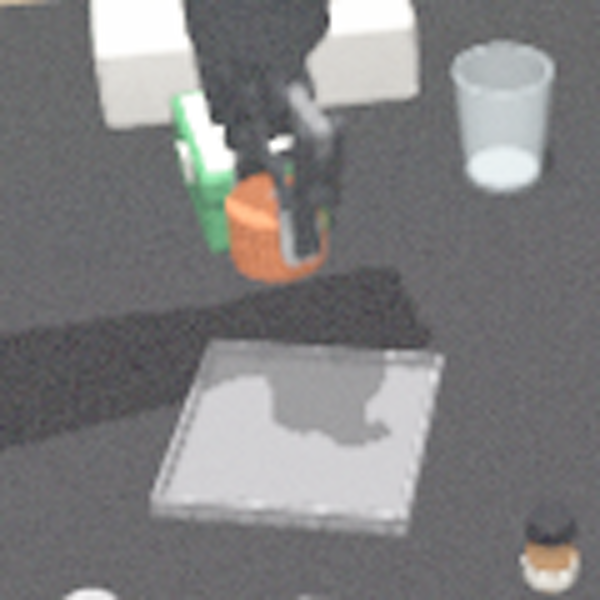

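```bash
python3 -m jog '[{"dx":0,"dy":0,"dz":-1,"twist":0},{"dx":0,"dy":0,"dz":-3,"twist":0},{"dx":0,"dy":0,"dz":-5,"twist":0},{"dx":0,"dy":0,"dz":-7,"twist":0},{"dx":0,"dy":0,"dz":-9,"twist":0},{"dx":0,"dy":0,"dz":-10.5,"twist":0},{"dx":0,"dy":0,"dz":-11.5,"twist":0},{"dx":0,"dy":0,"dz":-12,"twist":0},{"dx":0,"dy":0,"dz":-12.2,"twist":0},{"dx":0,"dy":0,"dz":-12.2,"twist":0},{"dx":0,"dy":0,"dz":-12.2,"twist":0}]'; python3 r.py;python3 - <<'E'
from cell import arm
from h import *
c=arm.camera('side')
i=c['color'][110:230,225:345].astype(float)
i=np.clip((i/255)**.45*255*1.0,0,255).astype(np.uint8)
cv2.imwrite('pics/c13.png',cv2.resize(i,(600,600),interpolation=cv2.INTER_CUBIC))
E
```

```text
time_s: 16.95
tool_pos: [440.4, 136.7, 25.5]
orientation: [0.563, 0.826, 0.001, 0.001]
ft_force: [0.3, 0.7, -0.1]
width: 50.1
[ 0.29  0.65 -0.1 ] Tz -0.01 w 50.1 q6 -0.22
```

View pics/c13.png

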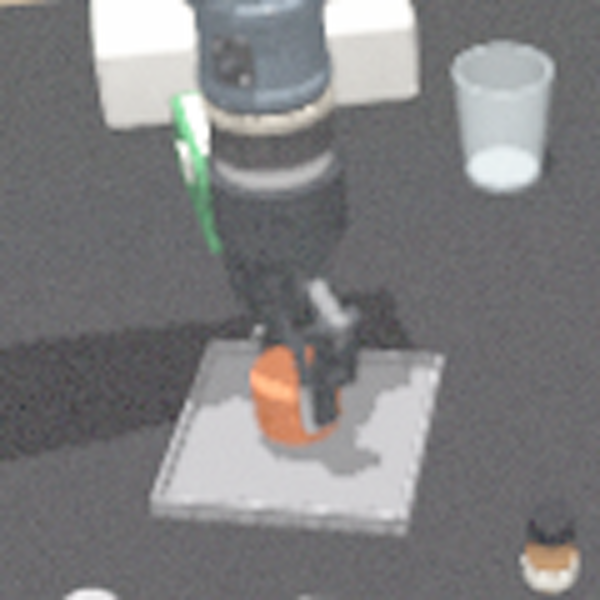

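The cap, at (297,395) in the crop, is close above the middle of the tray. I'll go down in small steps and watch the force.

```bash
python3 -m jog '[{"dx":0,"dy":0,"dz":-0.3,"twist":0},{"dx":0,"dy":0,"dz":-0.6,"twist":0},{"dx":0,"dy":0,"dz":-0.9,"twist":0},{"dx":0,"dy":0,"dz":-1.1,"twist":0},{"dx":0,"dy":0,"dz":-1.1,"twist":0}]'; python3 r.py
python3 -m jog '[{"dx":0,"dy":0,"dz":-0.1,"twist":0},{"dx":0,"dy":0,"dz":-0.2,"twist":0},{"dx":0,"dy":0,"dz":-0.2,"twist":0},{"dx":0,"dy":0,"dz":-0.2,"twist":0}]'; python3 r.py
python3 -m jog '[{"dx":0,"dy":0,"dz":-0.1,"twist":0},{"dx":0,"dy":0,"dz":-0.2,"twist":0},{"dx":0,"dy":0,"dz":-0.2,"twist":0},{"dx":0,"dy":0,"dz":-0.2,"twist":0}]'; python3 r.py
```

```text
time_s: 17.42
tool_pos: [438.8, 136.7, 12.7]
orientation: [0.563, 0.827, -0.0, -0.0]
ft_force: [-0.4, 0.5, -0.3]
width: 50.2
[-0.41  0.51 -0.32] Tz -0.0 w 50.2 q6 -0.219
time_s: 17.75
tool_pos: [439.4, 136.7, 11.4]
orientation: [0.563, 0.827, -0.0, -0.0]
ft_force: [0.0, 0.2, -0.7]
width: 50.4
[ 0.    0.21 -0.72] Tz 0.01 w 50.4 q6 -0.219
time_s: 18.08
tool_pos: [439.3, 136.7, 9.3]
orientation: [0.563, 0.827, -0.0, -0.0]
ft_force: [0.2, -0.1, -0.8]
width: 50.4
[ 0.19 -0.12 -0.76] Tz -0.07 w 50.4 q6 -0.219
```

```bash
python3 -m jog '[{"dx":0,"dy":0,"dz":-0.1,"twist":0},{"dx":0,"dy":0,"dz":-0.1,"twist":0},{"dx":0,"dy":0,"dz":-0.1,"twist":0}]'; python3 r.py
python3 -m jog '[{"dx":0,"dy":0,"dz":-0.1,"twist":0},{"dx":0,"dy":0,"dz":-0.1,"twist":0},{"dx":0,"dy":0,"dz":-0.1,"twist":0}]'; python3 r.py
```

```text
time_s: 18.33
tool_pos: [439.4, 136.7, 8.4]
orientation: [0.563, 0.827, 0.0, 0.0]
ft_force: [0.6, 0.4, -0.6]
width: 50.2
[ 0.59  0.35 -0.58] Tz -0.03 w 50.2 q6 -0.219
time_s: 18.58
tool_pos: [439.4, 136.7, 8.3]
orientation: [0.563, 0.827, 0.0, 0.0]
ft_force: [-2.7, -0.9, 5.1]
width: 50.3
[-2.68 -0.92  5.12] Tz 0.02 w 50.3 q6 -0.22
```

```bash
python3 -m jog '[{"dx":0,"dy":0,"dz":-0.1,"twist":0},{"dx":0,"dy":0,"dz":-0.1,"twist":0},{"dx":0,"dy":0,"dz":-0.1,"twist":0}]'; python3 r.py
```

```text
time_s: 18.83
tool_pos: [439.4, 136.7, 8.3]
orientation: [0.563, 0.827, 0.0, 0.0]
ft_force: [-4.5, -0.5, 10.1]
width: 50.0
[-4.52 -0.48 10.08] Tz -0.03 w 50.0 q6 -0.219
```

Contact came at TCP 8.3 mm. I'll ease off 1.5 mm and release.

```bash
python3 -m jog '[{"dx":0,"dy":0,"dz":0.1,"twist":0},{"dx":0,"dy":0,"dz":0.15,"twist":0},{"dx":0,"dy":0,"dz":0.15,"twist":0}]'; python3 r.py
python3 -m jog '[{"dx":0,"dy":0,"dz":0,"twist":0},{"dx":0,"dy":0,"dz":0,"twist":0},{"dx":0,"dy":0,"dz":0,"twist":0},{"dx":0,"dy":0,"dz":0,"twist":0}]' 6.6; python3 r.py
python3 -m jog '[{"dx":0,"dy":0,"dz":0.5,"twist":0},{"dx":0,"dy":0,"dz":1.5,"twist":0},{"dx":0,"dy":0,"dz":3,"twist":0},{"dx":0,"dy":0,"dz":5,"twist":0},{"dx":0,"dy":0,"dz":8,"twist":0},{"dx":0,"dy":0,"dz":11,"twist":0},{"dx":0,"dy":0,"dz":14,"twist":0},{"dx":0,"dy":0,"dz":17,"twist":0},{"dx":0,"dy":0,"dz":20,"twist":0},{"dx":-4,"dy":0,"dz":20,"twist":0},{"dx":-8,"dy":0,"dz":20,"twist":0},{"dx":-12,"dy":0,"dz":20,"twist":0},{"dx":-14,"dy":0,"dz":20,"twist":0},{"dx":-14,"dy":0,"dz":20,"twist":0}]'; python3 - <<'E'
from cell import arm
from h import *
t=arm.camera('top');c=arm.camera('side')
a=cv2.resize(t['color'][190:290,215:315],(400,400),interpolation=cv2.INTER_CUBIC)
b=cv2.resize(c['color'][150:250,235:335],(400,400),interpolation=cv2.INTER_CUBIC)
cv2.imwrite('pics/c14.png',np.hstack([a,b]));cv2.imwrite('pics/s14.png',c['color'])
E
```

```text
time_s: 19.08
tool_pos: [439.6, 136.8, 8.3]
orientation: [0.563, 0.827, 0.0, 0.0]
ft_force: [-1.5, -0.6, 5.0]
width: 50.1
[-1.49 -0.62  4.95] Tz 0.01 w 50.1 q6 -0.219
time_s: 19.42
tool_pos: [439.2, 136.7, 7.5]
orientation: [0.563, 0.827, -0.0, -0.0]
ft_force: [0.5, 0.2, 0.2]
width: 65.8
[0.49 0.23 0.2 ] Tz -0.02 w 65.8 q6 -0.219
time_s: 20.58
tool_pos: [296.4, 136.8, 209.6]
orientation: [0.562, 0.827, 0.001, 0.0]
ft_force: [0.9, -0.2, 0.5]
width: 65.9
```

View pics/c14.png

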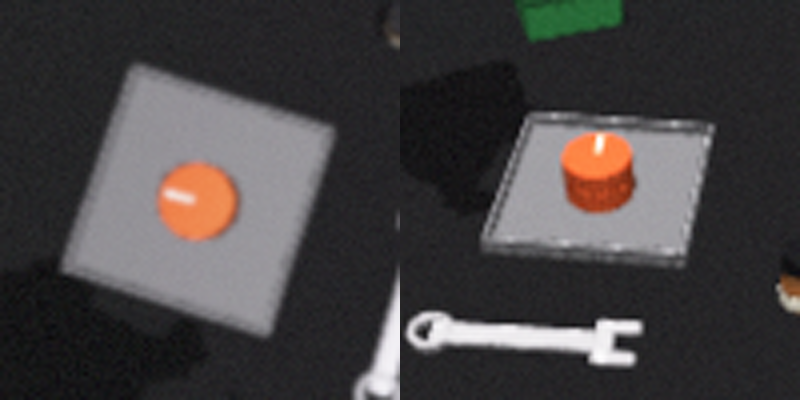

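View pics/s14.png

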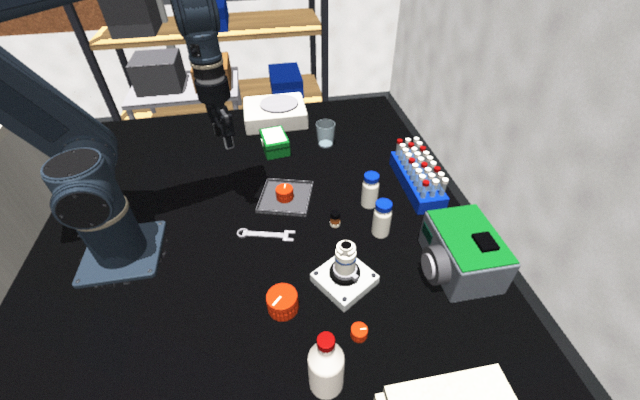

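The cap lies flat in the centre of the tray with its pointer up: top crop (198,200), side view (285,192). The bystanders are where they started and the arm is clear.

```bash
python3 -c "
from cell import arm
print(arm.hand_in())"
```

```text
the job is handed in; nothing more can be done
None
```

The cap is off the vessel and lying open side down in the middle of the grey tray. I handed the job in at about 20.6 s of the 61 s allowed; no verdict was reported.

- **Breaking loose:** I gripped the middle-sized cap at 65 N and twisted it anticlockwise. The torque read 0.84 to 0.91 N m in the readings I took, and it broke free.
- **Finding the stop:** I dropped the grip to 20 N at about 65 degrees and turned on until it met the stop at about 142 degrees. I stopped pushing at 0.64 N m and eased back 0.2 rad.
- **Lifting off:** The first lift bound and pulled up on the vessel with about 6 N, under the 12 N limit. I lowered it, moved the grip about 2 mm sideways to take off the side load, and it then lifted with about 3 N or less.
- **Setting down:** The most I pressed the cap into the tray was about 10 N, eased to 5 N before letting go.

The last pictures from both cameras show the cap flat and centred in the tray. By eye the bystanders are where they started, the vessel is upright and the arm is clear.

One thing disagreed with the description: with the gripper fully open, both cameras showed the fingertips about 20 to 25 mm higher than the stated tool dimensions. I set the grasp height from the pictures instead. I did not read the vessel's twist and float directly; I judged them only from the wrist forces.

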